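Clear the cell counter and tally the first cell

ROBOT

A 6-joint arm with a two-finger parallel gripper is mounted at the origin on a cart in front of the work surface, level with it; the furniture and walls round the work are solid. World frame = base frame: x ahead of the robot, y to its left, z up, the work surface at z = 0. Lengths are in mm, angles in rad, forces in N, time in s.
With the tool pointing down it reaches from about 350 to 975 mm from the base axis. Payload 4.9 kg.
Tool frame: the origin (TCP) lies midway between the tips of the shut fingers; the grasp point (between the pads) lies 19 mm behind it; z points along the fingers, y is the direction in which the jaws open and shut (so a half turn about z gives the same grasp; the last joint's range is limited). The gripper opens to 85 mm and grips with 20 to 120 N. Pads are 22 mm wide; open, the fingers measure 114 mm over their backs; the gripper's body (76 mm by 85 mm) begins 54 mm behind the grasp point. The pads swing forward as they close: fully open they stand 13 mm farther back than shut.
Start: joints at [-1.41, 0.053, 1.613, -0, 1.476, -0.119], TCP at [172.597, -600.676, 231.304] pointing down, gripper open.
Joint ranges: [-3.01, 3.01], [-1.01, 2.22], [0.06, 2.58], [-1.02, 4.17], [0.09, 2.62], [-3.14, 3.14]. Speed limits (rad/s): [2.57, 2.57, 3.14, 3.14, 3.14, 3.14].

INTERFACE

Orientations are given as a unit quaternion [x, y, z, w].
In Python, from cell import * gives the robot as it stands.
- The arm moves only by the tool move_arm, never from a script. Its argument "deltas" is a list of rows, each an object of numbers: "tx", "ty", "tz": the shift along the tool's x, y, z in mm; "rx", "ry", "rz": the turn, a rotation vector about the tool's x, y, z in rad; "gripper": the closure, from 0 (fully open) to 1 (shut). A call has 1 to 5 rows; each row shifts and turns the commanded pose from where the row before left it, along the tool's axes as they then stand; what a row does not reach is not made up. A row lasts 1/10 s, in which the tool goes at most 50 mm and 8.59 degrees, less where a joint would pass 70% of its speed; a pose out of reach is approached as far as the arm can. A call is refused whole if a number of a shift passes 50 or a number of a turn 0.15, either way. A call with a gripper value outside its range is refused whole. The fingers move at their own pace and stop on an object; "force" is the grip in N (left out, the last holds). Time passes only in rows, so rows that do not move let the fingers close. It gives the time, the measured TCP pose, the force and the opening at its end, in the units of the state.
- observe(): the state, without advancing time (a new reading comes with each control period).
- capture(name): name is "side" or "top"; returns a dict with "img" (420x560x3 uint8, red, green, blue), "camera_matrix" (3x3 intrinsics, pixels), "rvec" (rotation vector, rad) and "tvec" (3), from world to camera coordinates, as OpenCV has them. Camera axes: x right, y down, z forward; pixel columns grow to the right and rows downward; lengths in mm; the calibration is good to about 2 mm. A picture is of the moment at which its call begins. There is no depth.
- finish_job(): hands the job in, once; it reports no verdict.
The state is a dict: "clock": time; "joints": joint angles; "qd": joint speeds; "effort": joint torques, N m; "eef_pos": TCP position; "orientation": TCP orientation; "wrist_force": force on the tool from outside, world axes, zero at the start; "moment": the same for the moment, N m; "grip_width": finger opening in mm.
Only numpy, scipy, OpenCV 4.12 (cv2) and the standard library are available. Lean on these libraries where they do the work, as an engineer would, in place of code of your own. Each camera call takes 0.05 s, during which the arm holds its last target.

TASK

Start a fresh blood-smear count on the grey differential cell counter. Gently, with the fingertips, draw the clearing lever at its right-hand end towards you as far as it goes and let it spring back to zero the registers; then tally the first cell by lightly pressing the long bar-shaped key right down and letting it come up again. Press no other key, leave the things lying round the counter where they are, and then withdraw the hand.

Things in the scene. Friction and masses are not known exactly. Their poses are not given: they have to be found in the camera images.
- counter: Grey cell counter, 130 mm deep (x) by 250 wide (y), immovable. Origin: centre of its underside; x to its back, y to its left end, z up. Front half: flat deck at z = 42 mm with five black keys in a row at x = -34, y = 95, 55, 15, -25, -65 mm (places vary). Back half (x 0 to 65): hood sloping up to z = 76 mm with blank windows. Right end face at y = -125; the clearing lever is outside it.
- bar_top (a point): Centre of the top face of the bar key, the one to press: the only long cap, 42 mm front to back (the counter's x), 15 mm wide, 9 mm high, black like the rest; top 62 mm above the worktop when up. It goes straight down; its neighbours' centres are 40 mm to either side.
- key_bar (a joint): Travel of the bar key: 0 m = up, 0.008 m = fully down at a hard stop. Spring: about 1 N to start moving, 3 N at the bottom; it comes back up by itself when let go.
- key_round_a (a joint): One of the four keys to be left alone: a short black cap, round, 18 mm across, 9 mm high, top 20 mm above the deck as the bar key's. Value 0 m = up, 0.008 = fully down; spring-loaded like the bar key.
- key_round_b (a joint): The other round key, the same as key_round_a.
- key_square_a (a joint): One of the four keys to be left alone: a short black cap, square, 17 mm a side, 9 mm high, top 20 mm above the deck as the bar key's. Value 0 m = up, 0.008 = fully down; spring-loaded like the bar key.
- key_square_b (a joint): The other square key, the same as key_square_a.
- lever_knob (a point): Centre of the clearing lever's knob: black cylinder 17 mm across, 20 mm long, along the counter's y, on a 7 mm round arm. The arm's pivot is 52 mm from it, at (30, -150, 40) mm in the counter's frame. The knob swings in the plane y = -150 mm, 15 mm clear of the case end: at rest at (46, -150, 89) mm, highest 92 mm up, fully drawn at about (0, -150, 82) mm.
- clear_lever (a joint): Angle of the clearing lever: 0 rad = at rest, leaning 18 degrees to the back; grows as the knob is drawn to the operator (the counter's -x), stop at 0.95 rad. Takes 1 to 2 N at the knob and springs back to 0 within about a second when let go.
- oil_bottle: Small brown dropper bottle, 27 mm across, 83 mm high, loose, standing to the right of the clearing lever; origin: centre of its underside. Leave alone.
- petri_dish: Lidded round dish, 62 mm across, 15 mm high, loose, right of the counter; origin: centre of its underside. Leave alone.
- lens_tissue: Flat dark blue packet, 68 x 100 x 9 mm, loose, left of the counter; origin: centre of its underside. Leave alone.
- pen_click: Black ballpoint pen, 145 mm long, 12 mm wide, loose, lying along the front of the counter; origin: under its middle. Leave alone.
- coverslips_a: Small blue carton, 34 x 34 x 22 mm, loose, right front; origin: centre of its underside. Leave alone.
- eyepiece: Spare microscope eyepiece, black, 34 mm across, 48 mm high, standing loose on the right; origin: centre of its underside. Leave alone.
- tally_counter: Round hand tally counter, 52 x 70 x 23 mm, loose, far left; origin: under its case. Not the counter of this job: leave alone.

How it is judged:
By the outcome, as a careful person would: the job done as asked, in the order asked, and still so for the second after the job is handed in, with the robot touching nothing.
It also fails if it takes over 48 s, if anything falls off the work surface, if the arm or the gripper's body presses on something with over 40 N, if the wrist force passes 120 N, or if a joint passes its speed limit or range.

## Working session

There is one attempt and no reset: what is moved stays moved. The work goes in short steps, Python scripts to look and compute and a tool call to move; the robot and the scene stay as the last step left them, time stands still between calls to the robot, and variables do not carry over. Pictures are saved under pics/ and viewed, and the job is handed in when it is done.

Besides the shell and the picture viewer there is one more tool, called after ">>>" as name(argument=value, ...), one argument or row to a line, values as JSON. move_arm: Moves the arm, as the interface text tells. Its arguments: {"type":"object","properties":{"deltas":{"type":"array"},"force":{"type":"number"}},"required":["deltas"]}

```bash
ls; mkdir -p pics
python3 - <<'E'
from cell import *
import cv2,pickle
s=observe();print(s)
for n in("side","top"):
    c=capture(n);cv2.imwrite(f"pics/{n}0.png",c["img"][:,:,::-1]);pickle.dump(c,open(f"{n}0.pkl","wb"))
    print(n,c["camera_matrix"],c["rvec"],c["tvec"])
E
```

```text
pics
{'clock': 0.0, 'joints': array([-1.40999898e+00,  5.33775840e-02,  1.61433077e+00,  1.93197110e-05,
        1.47600304e+00, -1.18994688e-01]), 'qd': array([ 0.00019821,  0.00121554,  0.00024719, -0.00014103,  0.00036292,
        0.00023759]), 'effort': array([-2.69561591e-03, -3.93687415e+01, -3.70181608e+01, -1.99059573e-04,
        7.17474803e-03,  7.45482652e-06]), 'eef_pos': array([ 172.50307678, -600.05752383,  230.0282122 ]), 'orientation': array([ 9.90230074e-01,  1.39439155e-01, -1.25272609e-05, -1.05934171e-03]), 'wrist_force': array([0.00499948, 0.09951596, 0.51002771]), 'moment': array([-7.20895132e-05,  5.83314639e-02,  1.46010363e-02]), 'grip_width': 85.51272311967195}
side [[409.37130358   0.         281.55150033]
 [  0.         409.37130358 212.95601902]
 [  0.           0.           1.        ]] [ 2.12284898 -0.1971143   0.12080261] [-509.9487592   158.74807839 1018.73840161]
top [[385.89078082   0.         286.1408784 ]
 [  0.         385.89078082 207.59987428]
 [  0.           0.           1.        ]] [ 2.1677132  -2.18260756  0.13630063] [  47.19191355  544.25361073 1400.44597254]
```

View pics/side0.png

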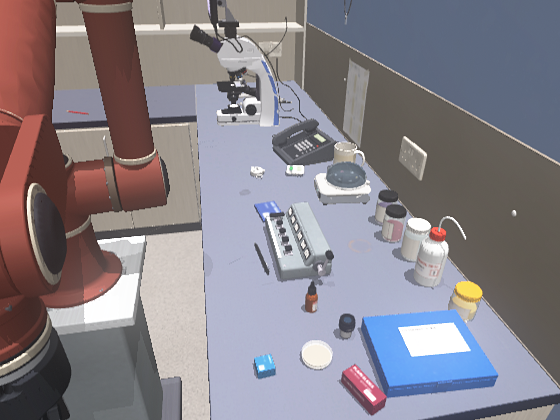

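View pics/top0.png

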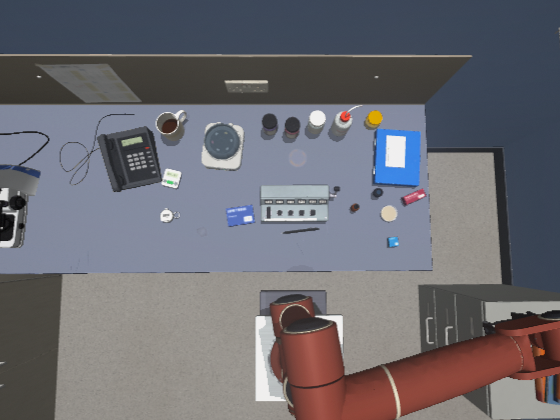

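Run:
```python
import cv2,pickle
t=pickle.load(open("top0.pkl","rb"))["img"][:,:,::-1]
s=pickle.load(open("side0.pkl","rb"))["img"][:,:,::-1]
cv2.imwrite("pics/tz.png",cv2.resize(t[170:250,220:380],(800,400),interpolation=cv2.INTER_CUBIC))
cv2.imwrite("pics/sz.png",cv2.resize(s[190:320,240:360],(553,600),interpolation=cv2.INTER_CUBIC))
```

```text
(no output)
```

View pics/tz.png

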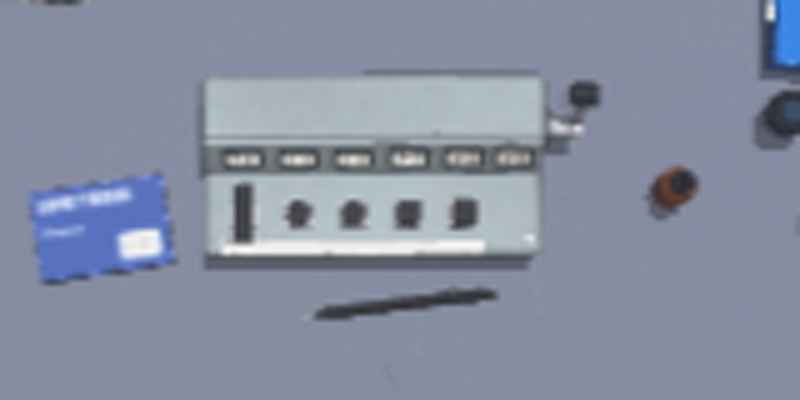

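View pics/sz.png

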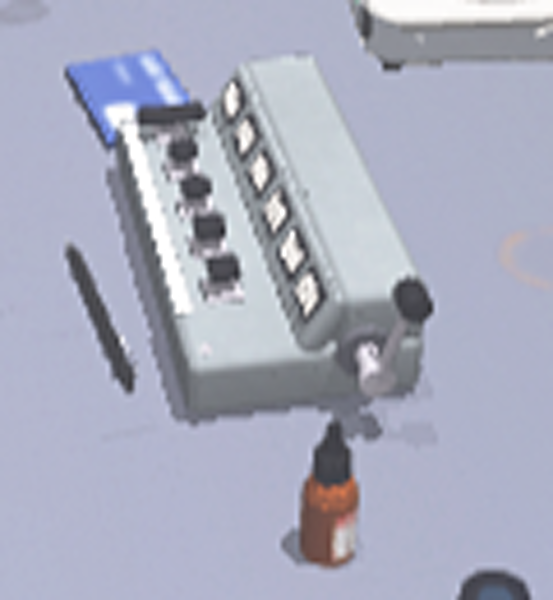

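```bash
cat > fit.py <<'E'
import cv2,pickle,numpy as np
from scipy.optimize import least_squares
C={n:pickle.load(open(n+"0.pkl","rb")) for n in("top","side")}
def proj(n,P):
    c=C[n];return cv2.projectPoints(np.array(P,float).reshape(-1,1,3),np.array(c["rvec"]),np.array(c["tvec"]),c["camera_matrix"],None)[0][:,0]
def tri(pt,ps):
    f=lambda X:np.r_[proj("top",X)[0]-pt,proj("side",X)[0]-ps]
    r=least_squares(f,[500,0,50]);return r.x,r.fun
tz=lambda p:(np.array(p)+.5)/5-.5+[220,170]
sz=lambda p:(np.array(p)+.5)/4.61-.5+[240,190]
E
python3 - <<'E'
from fit import *
K=[(-34,y,62) for y in(95,55,15,-25,-65)]+[(46,-150,89)]
T=tz([(243,212),(299,213),(353,213),(408,212),(465,212),(584,95)])
S=sz([(171,113),(182,150),(196,187),(210,228),(224,270),(413,300)])
def W(p,P):
    c,s=np.cos(p[2]),np.sin(p[2]);P=np.array(P,float)
    return np.c_[p[0]+c*P[:,0]-s*P[:,1],p[1]+s*P[:,0]+c*P[:,1],P[:,2]]
f=lambda p:np.r_[proj("top",W(p,K))-T,proj("side",W(p,K))-S].ravel()
r=least_squares(f,[500,0,0]);print(r.x);print(r.fun.reshape(-1,2).round(1));print(W(r.x,K).round(1))
for a,b in zip(T,S):
    X,e=tri(a,b);print(X.round(1),e.round(1))
# bottle: top view cap and side cap tip
print(tri(tz((685,182)),sz((335,430))))
P=[( -65,y,42) for y in(125,-125)]+[(65,y,76) for y in (125,-125)]+[(0,-150,82)]
print(W(r.x,P).round(1), (proj("top",W(r.x,P))-[220,170])*5,(proj("side",W(r.x,P))-[240,190])*4.61)
E
```

```text
[5.58923474e+02 1.19986844e+01 5.54863641e-03]
[[ 0.6  0.3]
 [ 0.5 -0.1]
 [ 0.8 -0.2]
 [ 0.8 -0.1]
 [ 0.5 -0.2]
 [ 0.6 -0.1]
 [-0.3 -0.6]
 [-0.  -1. ]
 [-0.2 -1. ]
 [-0.3 -1.3]
 [-0.1 -1.3]
 [ 0.1  0.6]]
[[ 524.4  106.8   62. ]
 [ 524.6   66.8   62. ]
 [ 524.8   26.8   62. ]
 [ 525.1  -13.2   62. ]
 [ 525.3  -53.2   62. ]
 [ 605.8 -137.7   89. ]]
[525.7 109.1  58.5] [-0.  0.  0. -0.]
[525.   68.5  57.4] [ 0. -0. -0.  0.]
[525.5  29.3  56.9] [ 0.  -0.2 -0.2  0. ]
[526.  -10.7  55.8] [ 0.  -0.2 -0.1  0. ]
[525.6 -52.   56.8] [ 0.  -0.2 -0.1  0. ]
[ 605.8 -135.7   89. ] [ 0.  -0.1 -0.1  0. ]
(array([ 545.95081023, -209.34046205,   75.94339208]), array([ 0.09636784, -0.59689663, -0.36417467,  0.04629509]))
[[ 493.2  136.6   42. ]
 [ 494.6 -113.4   42. ]
 [ 623.2  137.4   76. ]
 [ 624.6 -112.6   76. ]
 [ 559.8 -138.    82. ]] [[203.9879553  256.70868749]
 [545.59395731 252.59651368]
 [200.60530121  73.07672697]
 [547.11910344  69.54378062]
 [585.34238201 157.47346908]] [[110.72121301 115.18473275]
 [186.76801763 367.33499879]
 [312.80794154  49.93186833]
 [431.06628102 287.34957883]
 [323.22726382 322.11956906]]
```

>>> move_arm(
  deltas=[
    {"rz": 0.14, "gripper": 1},
    {"rz": 0.14, "gripper": 1},
    {"gripper": 1},
  ],
  force=20,
)

```text
invalid input at $.deltas[0]: expected keys tx, ty, tz, rx, ry, rz, gripper
```

>>> move_arm(
  deltas=[
    {"tx": 0, "ty": 0, "tz": 0, "rx": 0, "ry": 0, "rz": 0.14, "gripper": 1},
    {"tx": 0, "ty": 0, "tz": 0, "rx": 0, "ry": 0, "rz": 0.14, "gripper": 1},
    {"tx": 0, "ty": 0, "tz": 0, "rx": 0, "ry": 0, "rz": 0, "gripper": 1},
  ],
  force=20,
)

```text
clock: 0.4
eef_pos: [172.5, -600.3, 230.6]
orientation: [1.0, 0.0, -0.0, -0.001]
wrist_force: [0.2, -0.5, 0.1]
grip_width: 44.2
```

>>> move_arm(
  deltas=[
    {"tx": 20, "ty": -20, "tz": 0, "rx": 0, "ry": 0, "rz": 0, "gripper": 1},
    {"tx": 34, "ty": -33, "tz": 0, "rx": 0, "ry": 0, "rz": 0, "gripper": 1},
    {"tx": 34, "ty": -33, "tz": 0, "rx": 0, "ry": 0, "rz": 0, "gripper": 1},
    {"tx": 34, "ty": -33, "tz": 0, "rx": 0, "ry": 0, "rz": 0, "gripper": 1},
    {"tx": 34, "ty": -33, "tz": 0, "rx": 0, "ry": 0, "rz": 0, "gripper": 1},
  ],
)

```text
clock: 0.9
eef_pos: [329.5, -447.2, 231.1]
orientation: [1.0, 0.001, 0.0, -0.0]
wrist_force: [-0.0, -0.3, -0.2]
grip_width: 0.0
```

>>> move_arm(
  deltas=[
    {"tx": 34, "ty": -33, "tz": 0, "rx": 0, "ry": 0, "rz": 0, "gripper": 1},
    {"tx": 34, "ty": -33, "tz": 0, "rx": 0, "ry": 0, "rz": 0, "gripper": 1},
    {"tx": 34, "ty": -33, "tz": 0, "rx": 0, "ry": 0, "rz": 0, "gripper": 1},
    {"tx": 34, "ty": -33, "tz": 0, "rx": 0, "ry": 0, "rz": 0, "gripper": 1},
    {"tx": 34, "ty": -33, "tz": 0, "rx": 0, "ry": 0, "rz": 0, "gripper": 1},
  ],
)

```text
clock: 1.4
eef_pos: [499.7, -282.1, 231.2]
orientation: [1.0, 0.002, -0.0, 0.0]
wrist_force: [0.8, -1.6, 0.3]
grip_width: 0.1
```

>>> move_arm(
  deltas=[
    {"tx": 34, "ty": -33, "tz": 10, "rx": 0, "ry": 0, "rz": 0, "gripper": 1},
    {"tx": 34, "ty": -33, "tz": 10, "rx": 0, "ry": 0, "rz": 0, "gripper": 1},
    {"tx": 34, "ty": -33, "tz": 20, "rx": 0, "ry": 0, "rz": 0, "gripper": 1},
    {"tx": 34, "ty": -33, "tz": 20, "rx": 0, "ry": 0, "rz": 0, "gripper": 1},
    {"tx": 14, "ty": -10, "tz": 20, "rx": 0, "ry": 0, "rz": 0, "gripper": 1},
  ],
)

```text
clock: 1.9
eef_pos: [648.8, -140.2, 151.5]
orientation: [1.0, 0.003, 0.0, -0.0]
wrist_force: [-0.2, -0.5, -0.1]
grip_width: 0.2
```

```bash
cat > look.py <<'E'
import sys,cv2,numpy as np
from cell import *
a=capture("side")["img"][150:330,220:380,::-1];b=capture("top")["img"][150:250,230:390,::-1]
cv2.imwrite(sys.argv[1],np.hstack([cv2.resize(a,(480,540),interpolation=2),cv2.resize(b,(320,540*200//540),interpolation=2) if 0 else cv2.copyMakeBorder(cv2.resize(b,(320,200),interpolation=2),0,340,0,0,0)]))
s=observe();print(s["clock"],s["eef_pos"],s["wrist_force"])
E
python3 look.py pics/a1.png
```

```text
2.0 [ 645.90195814 -140.77923292  147.78858046] [-0.25670231  0.33626198 -0.98227791]
```

View pics/a1.png

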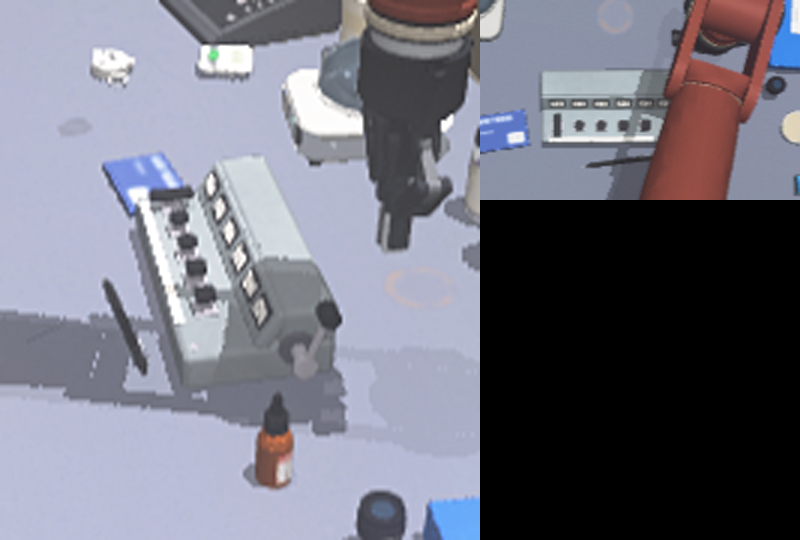

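The picture shows the lever at rest with its knob at about (330,316). The shut fingertips are behind and above it at (393,245), and the way down is clear.

>>> move_arm(
  deltas=[
    {"tx": 0, "ty": 0, "tz": 30, "rx": 0, "ry": 0, "rz": 0, "gripper": 1},
    {"tx": 0, "ty": 0, "tz": 26, "rx": 0, "ry": 0, "rz": 0, "gripper": 1},
    {"tx": 0, "ty": 0, "tz": 10, "rx": 0, "ry": 0, "rz": 0, "gripper": 1},
    {"tx": 0, "ty": 0, "tz": 0, "rx": 0, "ry": 0, "rz": 0, "gripper": 1},
  ],
)

```text
clock: 2.4
eef_pos: [645.2, -144.0, 84.9]
orientation: [1.0, -0.0, -0.002, -0.0]
wrist_force: [-0.8, 0.6, 0.3]
grip_width: -0.0
```

```bash
python3 look.py pics/a2.png; python3 -c "
from fit import *
p=proj('side',[[646,-141,82],[605.8,-137.5,89]]);print((p-[220,150])*3)"
```

```text
2.5 [ 647.29043671 -144.40552275   87.96887788] [ 0.35086095 -0.23088561  0.13847758]
[[377.90902581 319.68811386]
 [327.95713025 315.53991363]]
```

View pics/a2.png

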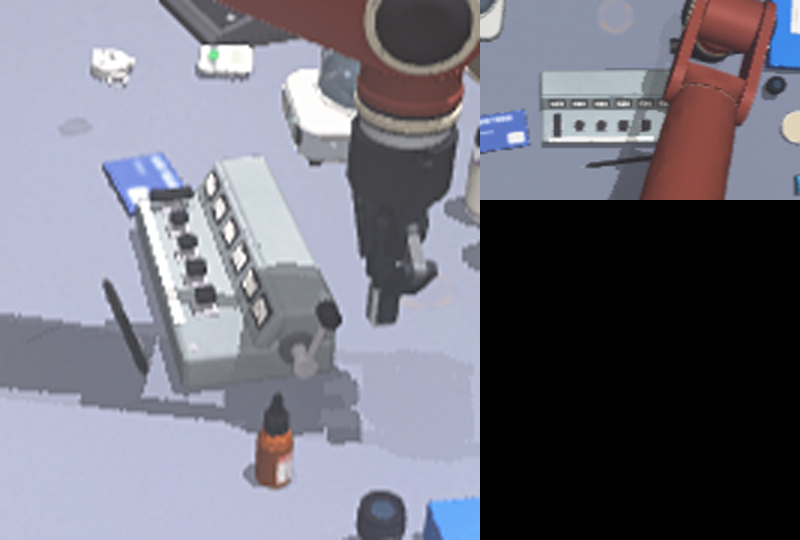

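>>> move_arm(
  deltas=[
    {"tx": -8, "ty": -2, "tz": 4, "rx": 0, "ry": 0, "rz": 0, "gripper": 1},
    {"tx": -8, "ty": 0, "tz": 0, "rx": 0, "ry": 0, "rz": 0, "gripper": 1},
    {"tx": -8, "ty": 0, "tz": 0, "rx": 0, "ry": 0, "rz": 0, "gripper": 1},
    {"tx": -8, "ty": 0, "tz": 0, "rx": 0, "ry": 0, "rz": 0, "gripper": 1},
    {"tx": -6, "ty": 0, "tz": 0, "rx": 0, "ry": 0, "rz": 0, "gripper": 1},
  ],
)

```text
clock: 3.0
eef_pos: [608.6, -141.7, 83.2]
orientation: [1.0, -0.0, 0.001, 0.0]
wrist_force: [1.5, 0.1, 0.8]
grip_width: 0.2
```

```bash
python3 look.py pics/a3.png
```

```text
3.1 [ 608.15342703 -141.6633046    82.71741908] [ 0.75054603 -0.24289567  1.03530282]
```

View pics/a3.png

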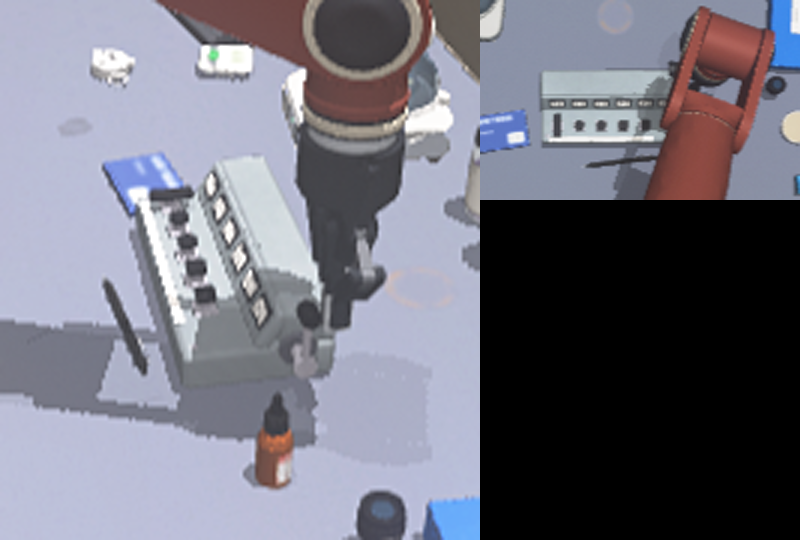

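The knob has moved from (329,316) to (307,314), pushed by the fingertips.

>>> move_arm(
  deltas=[
    {"tx": -8, "ty": 0, "tz": 0, "rx": 0, "ry": 0, "rz": 0, "gripper": 1},
    {"tx": -7, "ty": 0, "tz": 2, "rx": 0, "ry": 0, "rz": 0, "gripper": 1},
    {"tx": -6, "ty": 0, "tz": 1, "rx": 0, "ry": 0, "rz": 0, "gripper": 1},
    {"tx": -4, "ty": 0, "tz": 1, "rx": 0, "ry": 0, "rz": 0, "gripper": 1},
    {"tx": -2, "ty": 0, "tz": 0, "rx": 0, "ry": 0, "rz": 0, "gripper": 1},
  ],
)

```text
clock: 3.6
eef_pos: [581.0, -141.5, 77.6]
orientation: [1.0, -0.0, -0.0, -0.0]
wrist_force: [3.2, 0.1, -1.8]
grip_width: -0.1
```

```bash
python3 look.py pics/a4.png; python3 -c "
from fit import *
print((proj('side',[[559.8,-137.5,82]])-[220,150])*3)"
```

```text
3.7 [ 581.34344295 -141.46074216   77.90567666] [ 2.7538158  -0.61630434 -1.53646448]
[[270.23979215 329.21886112]]
```

View pics/a4.png

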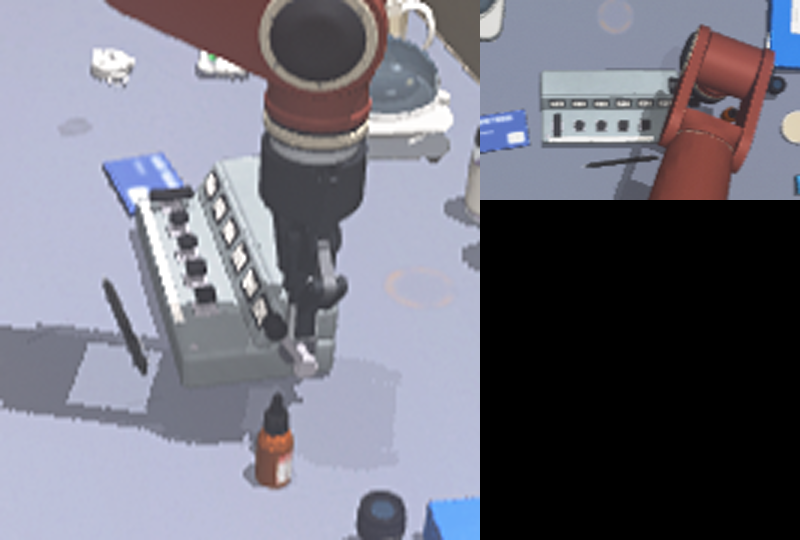

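The knob is at (275,326) and should end near (270,329), so it is almost there. I'll creep on and watch the force.

>>> move_arm(
  deltas=[
    {"tx": -1.5, "ty": 0, "tz": 0, "rx": 0, "ry": 0, "rz": 0, "gripper": 1},
    {"tx": 0, "ty": 0, "tz": 0, "rx": 0, "ry": 0, "rz": 0, "gripper": 1},
  ],
)

```text
clock: 3.9
eef_pos: [580.3, -141.5, 78.3]
orientation: [1.0, -0.0, -0.0, -0.0]
wrist_force: [2.5, -1.2, -2.3]
grip_width: 0.1
```

>>> move_arm(
  deltas=[
    {"tx": -1.5, "ty": 0, "tz": 0, "rx": 0, "ry": 0, "rz": 0, "gripper": 1},
    {"tx": 0, "ty": 0, "tz": 0, "rx": 0, "ry": 0, "rz": 0, "gripper": 1},
  ],
)

```text
clock: 4.1
eef_pos: [578.8, -141.5, 78.4]
orientation: [1.0, -0.0, 0.0, -0.0]
wrist_force: [2.6, 0.4, -2.2]
grip_width: 0.2
```

>>> move_arm(
  deltas=[
    {"tx": -1.5, "ty": 0, "tz": 0, "rx": 0, "ry": 0, "rz": 0, "gripper": 1},
    {"tx": 0, "ty": 0, "tz": 0, "rx": 0, "ry": 0, "rz": 0, "gripper": 1},
  ],
)

```text
clock: 4.3
eef_pos: [577.6, -141.6, 78.5]
orientation: [1.0, -0.0, 0.001, 0.0]
wrist_force: [5.1, -0.2, -2.9]
grip_width: -0.2
```

>>> move_arm(
  deltas=[
    {"tx": -1, "ty": 0, "tz": 0, "rx": 0, "ry": 0, "rz": 0, "gripper": 1},
    {"tx": 0, "ty": 0, "tz": 0, "rx": 0, "ry": 0, "rz": 0, "gripper": 1},
  ],
)

```text
clock: 4.5
eef_pos: [577.4, -141.6, 78.5]
orientation: [1.0, -0.0, 0.002, 0.0]
wrist_force: [7.5, -0.5, -4.8]
grip_width: 0.1
```

```bash
python3 look.py pics/a5.png
```

```text
4.6 [ 577.37616995 -141.57879041   78.54408033] [ 6.94676312  0.79857337 -3.69088457]
```

View pics/a5.png

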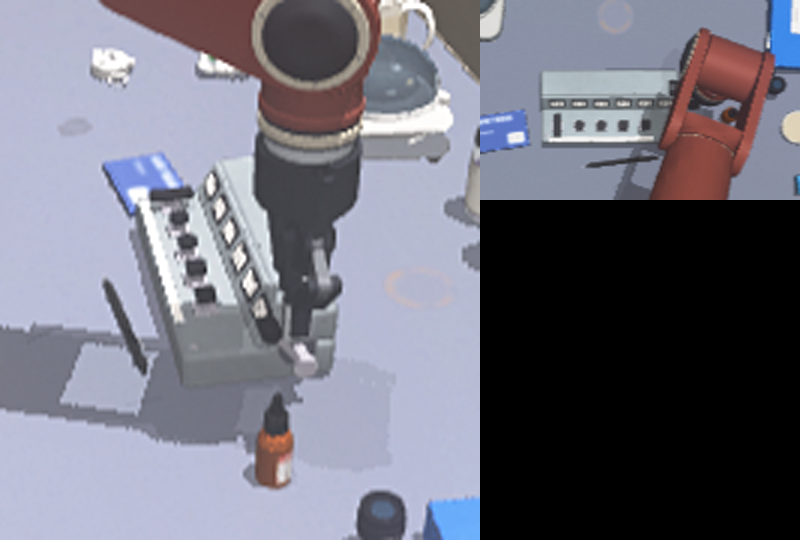

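>>> move_arm(
  deltas=[
    {"tx": 10, "ty": 0, "tz": -2, "rx": 0, "ry": 0, "rz": 0, "gripper": 1},
    {"tx": 20, "ty": 0, "tz": -2, "rx": 0, "ry": 0, "rz": 0, "gripper": 1},
    {"tx": 25, "ty": 0, "tz": 0, "rx": 0, "ry": 0, "rz": 0, "gripper": 1},
    {"tx": 15, "ty": 0, "tz": 0, "rx": 0, "ry": 0, "rz": 0, "gripper": 1},
    {"tx": 5, "ty": 0, "tz": 0, "rx": 0, "ry": 0, "rz": 0, "gripper": 1},
  ],
)

```text
clock: 5.1
eef_pos: [652.3, -141.7, 82.7]
orientation: [1.0, 0.0, -0.001, 0.0]
wrist_force: [-0.8, 0.5, -0.7]
grip_width: -0.0
```

```bash
python3 look.py pics/a6.png
```

```text
5.2 [ 651.33573976 -141.61714847   82.33448881] [ 0.08111484  0.3254315  -0.89395661]
```

View pics/a6.png

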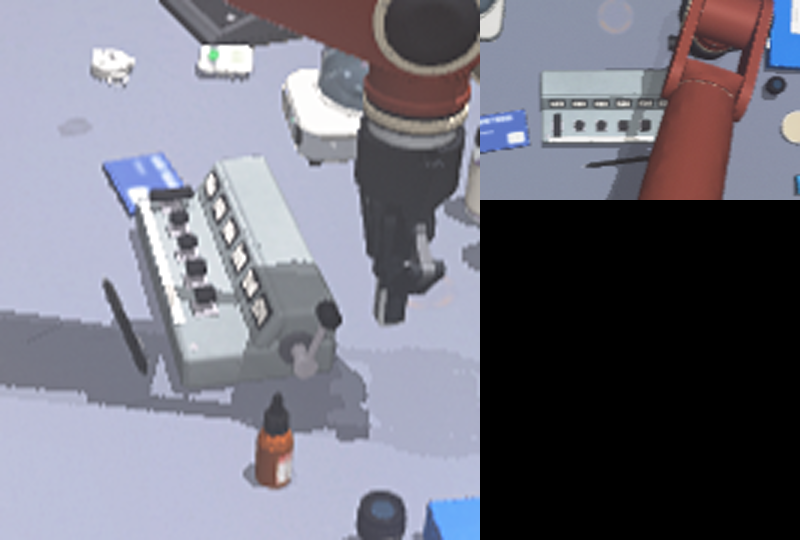

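The lever is back at rest with the knob at (329,316), so next is the bar key.

>>> move_arm(
  deltas=[
    {"tx": 0, "ty": 0, "tz": -35, "rx": 0, "ry": 0, "rz": 0, "gripper": 1},
    {"tx": 0, "ty": 0, "tz": -35, "rx": 0, "ry": 0, "rz": 0, "gripper": 1},
    {"tx": -20, "ty": -40, "tz": 0, "rx": 0, "ry": 0, "rz": 0, "gripper": 1},
    {"tx": -22, "ty": -44, "tz": 0, "rx": 0, "ry": 0, "rz": 0, "gripper": 1},
    {"tx": -22, "ty": -44, "tz": 0, "rx": 0, "ry": 0, "rz": 0, "gripper": 1},
  ],
)

```text
clock: 5.7
eef_pos: [585.5, -12.8, 152.6]
orientation: [1.0, -0.001, -0.0, -0.0]
wrist_force: [0.4, 0.9, -0.2]
grip_width: -0.3
```

>>> move_arm(
  deltas=[
    {"tx": -22, "ty": -44, "tz": 0, "rx": 0, "ry": 0, "rz": 0, "gripper": 1},
    {"tx": -22, "ty": -44, "tz": 0, "rx": 0, "ry": 0, "rz": 0, "gripper": 1},
    {"tx": -20, "ty": -33, "tz": 20, "rx": 0, "ry": 0, "rz": 0, "gripper": 1},
    {"tx": 0, "ty": 0, "tz": 30, "rx": 0, "ry": 0, "rz": 0, "gripper": 1},
    {"tx": 0, "ty": 0, "tz": 0, "rx": 0, "ry": 0, "rz": 0, "gripper": 1},
  ],
)

```text
clock: 6.2
eef_pos: [518.5, 107.8, 98.0]
orientation: [1.0, 0.001, -0.005, 0.001]
wrist_force: [-1.0, -0.3, -0.8]
grip_width: -0.3
```

```bash
python3 look.py pics/b1.png; python3 -c "
from fit import *
print((proj('side',[[525,107.5,62],[525,107.5,100],[525,67,62]])-[220,150])*3)"
```

```text
6.3 [522.51569684 106.98596492 102.19770044] [ 0.44287263 -0.69677899 -0.17876618]
[[169.68506356 190.13833318]
 [169.76223009 155.49492996]
 [177.55775494 213.1964464 ]]
```

View pics/b1.png

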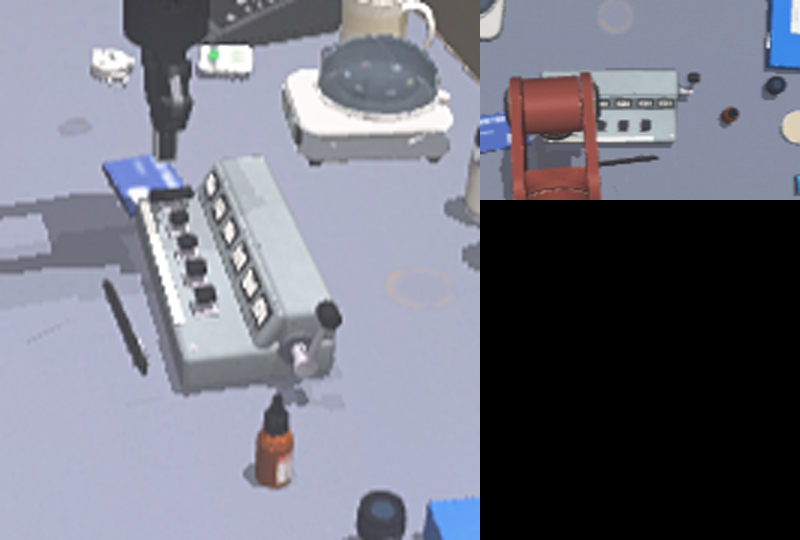

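The fingertips at (166,157) are right above the bar at (170,191), with about 38 mm to go down.

>>> move_arm(
  deltas=[
    {"tx": 0.5, "ty": 0, "tz": 18, "rx": 0, "ry": 0, "rz": 0, "gripper": 1},
    {"tx": 0.5, "ty": 0, "tz": 12, "rx": 0, "ry": 0, "rz": 0, "gripper": 1},
    {"tx": 0, "ty": 0, "tz": 4, "rx": 0, "ry": 0, "rz": 0, "gripper": 1},
    {"tx": 0, "ty": 0, "tz": 0, "rx": 0, "ry": 0, "rz": 0, "gripper": 1},
  ],
)

```text
clock: 6.7
eef_pos: [524.3, 106.9, 68.2]
orientation: [1.0, -0.001, -0.0, 0.0]
wrist_force: [-0.1, -0.1, 0.6]
grip_width: -0.3
```

>>> move_arm(
  deltas=[
    {"tx": 0, "ty": 0, "tz": 2, "rx": 0, "ry": 0, "rz": 0, "gripper": 1},
    {"tx": 0, "ty": 0, "tz": 2, "rx": 0, "ry": 0, "rz": 0, "gripper": 1},
    {"tx": 0, "ty": 0, "tz": 2, "rx": 0, "ry": 0, "rz": 0, "gripper": 1},
    {"tx": 0, "ty": 0, "tz": 0, "rx": 0, "ry": 0, "rz": 0, "gripper": 1},
  ],
)

```text
clock: 7.1
eef_pos: [524.2, 107.4, 62.3]
orientation: [1.0, -0.0, -0.0, 0.0]
wrist_force: [-0.1, 0.1, 0.4]
grip_width: -0.3
```

>>> move_arm(
  deltas=[
    {"tx": 0, "ty": 0, "tz": 2, "rx": 0, "ry": 0, "rz": 0, "gripper": 1},
    {"tx": 0, "ty": 0, "tz": 2, "rx": 0, "ry": 0, "rz": 0, "gripper": 1},
    {"tx": 0, "ty": 0, "tz": 2, "rx": 0, "ry": 0, "rz": 0, "gripper": 1},
    {"tx": 0, "ty": 0, "tz": 0, "rx": 0, "ry": 0, "rz": 0, "gripper": 1},
  ],
)

```text
clock: 7.5
eef_pos: [524.5, 107.5, 56.4]
orientation: [1.0, -0.0, 0.0, -0.0]
wrist_force: [-0.1, -0.1, 2.3]
grip_width: 0.0
```

>>> move_arm(
  deltas=[
    {"tx": 0, "ty": 0, "tz": 1, "rx": 0, "ry": 0, "rz": 0, "gripper": 1},
    {"tx": 0, "ty": 0, "tz": 0, "rx": 0, "ry": 0, "rz": 0, "gripper": 1},
  ],
)

```text
clock: 7.7
eef_pos: [524.5, 107.5, 55.6]
orientation: [1.0, -0.0, 0.0, -0.0]
wrist_force: [-0.9, -0.4, 2.6]
grip_width: 0.0
```

>>> move_arm(
  deltas=[
    {"tx": 0, "ty": 0, "tz": 1, "rx": 0, "ry": 0, "rz": 0, "gripper": 1},
    {"tx": 0, "ty": 0, "tz": 0, "rx": 0, "ry": 0, "rz": 0, "gripper": 1},
  ],
)

```text
clock: 7.9
eef_pos: [524.6, 107.5, 54.5]
orientation: [1.0, -0.0, 0.0, -0.0]
wrist_force: [-0.6, -0.1, 3.2]
grip_width: 0.1
```

>>> move_arm(
  deltas=[
    {"tx": 0, "ty": 0, "tz": 1, "rx": 0, "ry": 0, "rz": 0, "gripper": 1},
    {"tx": 0, "ty": 0, "tz": 0, "rx": 0, "ry": 0, "rz": 0, "gripper": 1},
  ],
)

```text
clock: 8.1
eef_pos: [524.6, 107.5, 54.0]
orientation: [1.0, -0.0, 0.0, -0.0]
wrist_force: [-2.3, 0.5, 5.3]
grip_width: 0.3
```

>>> move_arm(
  deltas=[
    {"tx": 0, "ty": 0, "tz": 0.6, "rx": 0, "ry": 0, "rz": 0, "gripper": 1},
    {"tx": 0, "ty": 0, "tz": 0, "rx": 0, "ry": 0, "rz": 0, "gripper": 1},
  ],
)

```text
clock: 8.3
eef_pos: [524.6, 107.5, 53.9]
orientation: [1.0, -0.0, -0.0, 0.0]
wrist_force: [-3.0, 0.1, 8.7]
grip_width: -0.3
```

```bash
python3 look.py pics/b2.png
```

```text
8.4 [524.59791576 107.47590541  53.89634266] [-3.09345891  0.68630052  7.97832153]
```

View pics/b2.png

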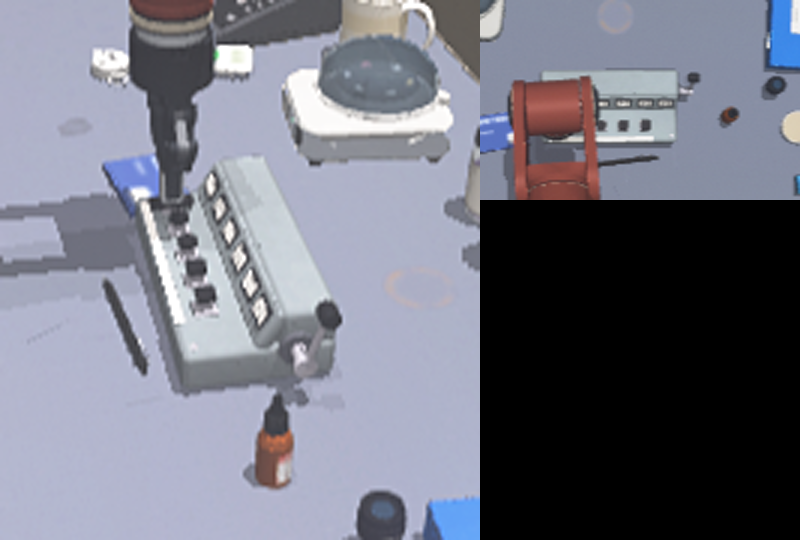

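The bar is on its stop: its top has gone from about (170,191) to (170,200), at z = 54 with 8 N, and the neighbouring keys have not moved. I'll let it up and withdraw.

>>> move_arm(
  deltas=[
    {"tx": 0, "ty": 0, "tz": -4, "rx": 0, "ry": 0, "rz": 0, "gripper": 1},
    {"tx": 0, "ty": 0, "tz": -10, "rx": 0, "ry": 0, "rz": 0, "gripper": 1},
    {"tx": 0, "ty": 0, "tz": -30, "rx": 0, "ry": 0, "rz": 0, "gripper": 1},
    {"tx": 0, "ty": 0, "tz": -45, "rx": 0, "ry": 0, "rz": 0, "gripper": 1},
    {"tx": 0, "ty": 0, "tz": -45, "rx": 0, "ry": 0, "rz": 0, "gripper": 1},
  ],
)

```text
clock: 8.9
eef_pos: [523.1, 107.3, 187.2]
orientation: [1.0, -0.0, -0.001, 0.0]
wrist_force: [1.3, -0.2, 0.7]
grip_width: 0.5
```

>>> move_arm(
  deltas=[
    {"tx": -20, "ty": -20, "tz": -15, "rx": 0, "ry": 0, "rz": 0, "gripper": 1},
    {"tx": -20, "ty": -30, "tz": -10, "rx": 0, "ry": 0, "rz": 0, "gripper": 1},
    {"tx": -20, "ty": -30, "tz": 0, "rx": 0, "ry": 0, "rz": 0, "gripper": 1},
    {"tx": -10, "ty": -20, "tz": 0, "rx": 0, "ry": 0, "rz": 0, "gripper": 1},
    {"tx": 0, "ty": 0, "tz": 0, "rx": 0, "ry": 0, "rz": 0, "gripper": 1},
  ],
)

```text
clock: 9.4
eef_pos: [452.9, 209.1, 211.8]
orientation: [1.0, 0.002, -0.0, -0.0]
wrist_force: [-0.9, -1.0, -0.8]
grip_width: -0.0
```

```bash
python3 look.py pics/b3.png
```

```text
9.5 [454.10411457 207.31950013 211.69045176] [-0.33064437  0.51919004  0.07880268]
```

View pics/b3.png

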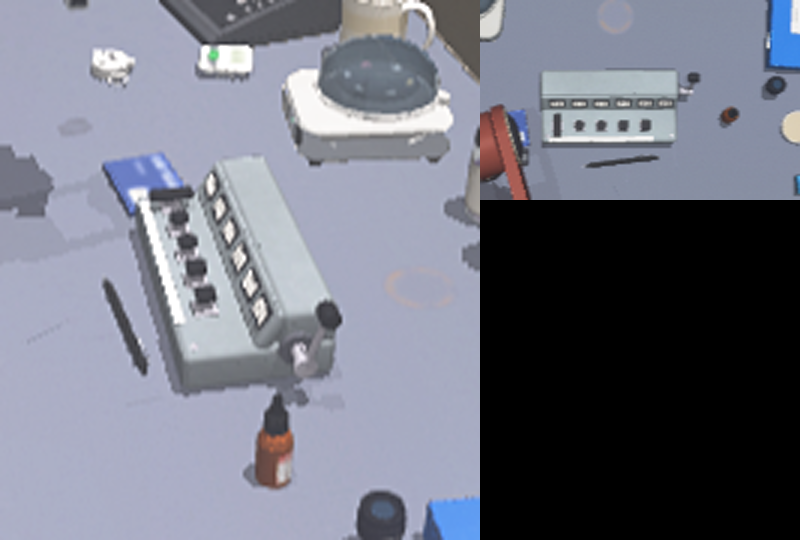

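The bar is up again at (170,192), the lever is at rest at (329,316), and everything else is where it was.

```bash
python3 -c "
from cell import *
print(finish_job())"
```

```text
the job is handed in; nothing more can be done
None
```

I cleared the registers, tallied one cell on the bar key, withdrew the hand and handed the job in at about 9.5 s.

- **Clearing lever:** I drew the knob forward with the shut fingertips until it stopped moving, at about 7 N. I then moved the hand back out of its way, and the picture showed the lever back at rest.
- **Bar key:** I pressed it about 8 mm, from z = 62 to 54 mm, until it met its hard stop at about 8–9 N. It came up by itself when I let go.
- **Last check:** the final picture showed the bar up, the lever at rest and the other four keys up. The pen, bottle and the rest of what was in view had not moved, and the wrist force was near zero. That picture was a close-up, so it did not take in the carton; the dish was only partly in view.

No check failed. The measured position was 2–4 mm off the commanded one in places, so I set the end of each stroke by feel and by picture.

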